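# Open the filter bay of a cell separator and lock its filter canister

## Robot

A 6-joint arm with a two-finger parallel gripper is mounted at the origin on the work surface. World frame = base frame: x ahead of the robot, y to its left, z up, the work surface at z = 0. Lengths are in m, angles in degrees, forces in N, time in s.
With the tool pointing down it reaches from about 0.375 to 0.9 m from the base axis. Payload 3.1 kg.
Tool frame: the origin (TCP) lies midway between the tips of the shut fingers; the grasp point (between the pads) lies 19 mm behind it; z points along the fingers, y is the direction in which the jaws open and shut (so a half turn about z gives the same grasp; the last joint's range is limited). The gripper opens to 87 mm and grips with 3 to 60 N. Pads are 19 mm wide; open, the fingers measure 117 mm over their backs; the gripper's body (75 mm by 190 mm) begins 51 mm behind the grasp point.
Start: joints at [-78.581, 30.224, 82.088, -0, 67.689, -10.227], TCP at [0.231, -0.581, 0.223] pointing down, gripper open.
Joint ranges: [-176.69, 176.69], [-43.24, 126.21], [12.49, 139.97], [-82, 262], [0, 151.66], [-163.58, 163.58]. Speed limits (degrees/s): [159.86, 159.86, 180, 180, 180, 180].

## Interface

Orientations are given as a 3x3 rotation matrix whose columns are the frame's x, y, z axes.
In Python, from rig import bot, capture, get_calibration gives the robot as it stands.
- The arm moves only by the tool play_rows, never from a script. Its arguments are lists of equal length, an entry for each row: "fingers": the closure in counts, from 0 (fully open) to 255 (shut); "linear": the shift along the tool's x, y, z in mm, a list of three; "rot": the turn, a rotation vector about the tool's x, y, z in degrees, a list of three. A call has 1 to 20 rows; each row is the pose to reach, as a shift and turn from the pose commanded when the call began, along the tool's axes at that moment; what a row does not reach only later rows make up. A row lasts 1/10 s, in which the tool goes at most 50 mm and 8.59 degrees, less where a joint would pass 70% of its speed; a pose out of reach is approached as far as the arm can. A call with a gripper value outside its range is refused whole. The fingers move at their own pace and stop on an object; the grip force is fixed at half the most. Time passes only in rows, so rows that repeat a pose let the fingers close. It gives the time, the measured TCP pose, the force and the opening at its end, in the units of the state.
- bot.read_state(): the state, without advancing time (a new reading comes with each control period).
- capture(name): name is "scene" or "top" or "wrist"; returns the picture (420x560x3 uint8, red, green, blue); there is no depth.
- get_calibration(name): a dict with "vfov" (degrees; the focal length in pixels is half the picture's height over the tangent of half this angle, whatever the lens; pixels are square), "cx", "cy" (the principal point, pixels), "camera_from_world" (4x4, takes a point from world to camera coordinates). Camera axes: x right, y down, z forward; pixel columns grow to the right and rows downward; lengths in m; the calibration is good to about 2 mm. A picture is of the moment at which its call begins: read the wrist's pose just before it. get_calibration takes no time and is no camera call; for the wrist camera it gives the pose at the moment of the call.
- bot.hand_in(): hands the job in, once; it reports no verdict.
The state is a dict: "time_s": time; "joint_positions": joint angles; "qvel": joint speeds; "tau": joint torques, N m; "position": TCP position; "tcp_rot": TCP orientation; "force": force on the tool from outside, world axes, zero at the start; "moment": the same for the moment, N m; "opening": opening from 0.0 (shut) to 1.0 (fully open).
Only numpy, scipy, OpenCV 4.12 (cv2) and the standard library are available. Lean on these libraries where they do the work, as an engineer would, in place of code of your own. Each camera call takes 0.05 s, during which the arm holds its last target.

## Task

Open the filter bay of the cell separator: push its bifold door in at the fold hinge, then push the front edge along the track until both panels are folded right back past the hold-open catch. Then press the filter canister in the bay home against its spring and turn it clockwise a quarter turn so that it locks; let go and leave the bay open. Force neither the door nor the canister, and leave the other things on the bench where they stand.

Things in the scene. Friction and masses are not known exactly. Their poses are not given: they have to be found in the camera images.
- separator: White bench-top cell separator, fixed, 410 mm deep, 455 mm wide, 265 mm high at its back. Origin on the bench straight below the bay's centre; +x to its back, +y to its left (the side with the two black round tubing pumps), +z up. Its deck slopes up to the back at 30 deg: up the slope = (0.866, 0, 0.5), left = (0, 1, 0), outward (square to the deck) = (-0.5, 0, 0.866) in these axes.
- bay_centre (a point): Fixed point in the deck face at the bay's centre, 175 mm above the bench; axes x up the slope, y left, z outward. The bay is a well sunk 118 mm square to the deck, 184 mm along the slope, 236 mm wide. Tracks 11 mm wide, 5 mm high lie over its upper and lower edges, 162 mm apart. Pumps: 203 mm left, 92 mm across, 44 mm high. Three line clamps 18 mm high: 141 mm right.
- door_pivot (a point): Fixed point on the door's pivot axis, in the deck face, 105 mm left of the bay's centre; axes x up the slope, y left, z outward. The pivot axis runs along the slope.
- bay_door (a joint): How far the bifold door is folded, rad: 0 = shut, panels flat in the deck face; 1.48 = end stop. At value a the fold hinge lies 108*cos(a) mm right of the pivot and 108*sin(a) mm inward of the deck face; the front edge 216*cos(a) mm right of the pivot, in the deck face. Folds inward only, about 2 N, stays where left; from 1.38 to 1.44 a sprung hold-open catch takes 10 to 14 N to pass.
- rear_panel: Grey door panel on the pivot, 108 mm wide, 158 mm along the slope, 6 mm thick (thickness lies inward of the face). Origin on the pivot axis, halfway along the slope; when shut x up the slope, y left, z outward, the panel reaching to -y.
- front_panel: Second grey door panel, same size, hung on the first by the fold hinge, its front edge guided by pins in the tracks. Origin on the fold hinge; when shut it reaches from there to -y, z outward. As the door folds, the panels form a V open to the outside, which would pinch a finger left in it: the last part is pushed at the front edge, towards the pivot, from inside the gap it has left open.
- fold_hinge (a point): Point on the axis of the steel fold hinge between the two panels, on the door's outer face, halfway along the slope (knuckles stand 4 mm proud). Axes turn with the rear panel.
- front_edge (a point): Point on the free edge of the second panel (the edge with the aluminium strip), on its outer face, halfway along the slope. Shut: 216 mm right of the pivot.
- filter_press (a joint): How far the canister is pushed in along its axis, m: 0 = out, held there by its spring; 0.009 = hard stop. It can turn only when in by 0.0075 or more. Pushing takes about 5 N at first and 13 N at the stop. Locked, it springs back to 0.005, into the locking notch.
- filter_turn (a joint): How far the canister is turned, rad, clockwise seen from outside: 0 = unlocked, 1.571 = quarter turn and end stop. Let go at 1.42 or more, it springs into the locking notch; before that the collar holds it in but it is not locked.
- canister: The white plastic filter canister in the bay, 68 mm across its cap, standing square to the deck. Origin on its axis, 78 mm inward of the outer end of its grip bar; x along the bar, y across it, z outward; the axes turn with it.
- collar: Fixed aluminium bayonet collar on the bay's floor, 86 mm across and 26 mm high, that holds the canister by its two lugs. Origin on the canister's axis at the bay's floor: 45 mm right of the bay's centre, 118 mm inward of the deck face; x up the slope, y left, z outward.
- filter_bar (a point): Middle of the outer end of the grip bar (46 long, 14 thick, 26 mm high) across the cap of the white filter canister, 68 mm across, in an aluminium collar on the bay's floor. Its axis is square to the deck, 45 mm right of the bay's centre. Bar end 40 mm inward of the deck face at first. x along the bar (up the slope unlocked, left to right locked), y across it, z outward; they turn with it.
- spare_filter: Bystander: a loose spare canister of the same shape standing on the bench to the right of the separator, 68 mm across and 66 mm high; origin at the centre of its underside. Leave it.
- spray_bottle: Bystander: white plastic bottle, 64 mm across, 170 mm high, standing on the bench; origin at the centre of its underside. Leave it.
- steel_dish: Bystander: open steel dish 110 x 200 x 32 mm on the bench to the left of the separator; origin at the centre of its underside. Leave it.

How it is judged:
By the outcome, as a careful person would: the job done as asked, in the order asked, and still so for the second after the job is handed in, with the robot touching nothing.
It also fails if it takes over 61 s, if anything falls off the work surface, if the arm or the gripper's body presses on something with over 40 N, if the wrist force passes 120 N, or if a joint passes its speed limit or range.

## Working session

There is one attempt and no reset: what is moved stays moved. The work goes in short steps, Python scripts to look and compute and a tool call to move; the robot and the scene stay as the last step left them, time stands still between calls to the robot, and variables do not carry over. Pictures are saved under pics/ and viewed, and the job is handed in when it is done.

Besides the shell and the picture viewer there is one more tool, called after ">>>" as name(argument=value, ...), one argument or row to a line, values as JSON. play_rows: Moves the arm, as the interface text tells. Its arguments: {"type":"object","properties":{"fingers":{"type":"array"},"linear":{"type":"array"},"rot":{"type":"array"}},"required":["fingers","linear","rot"]}

```bash
ls; mkdir -p pics; python3 - <<'E'
from rig import bot, capture, get_calibration
import cv2
print(bot.read_state())
for n in ["scene","top","wrist"]:
    im=capture(n); cv2.imwrite(f"pics/a_{n}.png",im[:,:,::-1]); print(n,get_calibration(n))
E
```

```text
pics
{'time_s': 0.0, 'joint_positions': array([-7.85798985e+01,  3.02790288e+01,  8.21566804e+01, -1.48243624e-03,
        6.76890600e+01, -1.02269795e+01]), 'qvel': array([-0.10337521,  0.06880491,  0.03398128, -0.03299933, -0.03751011,
        0.03956591]), 'tau': array([-2.01938470e-03, -4.40049899e+01, -1.76595050e+01,  6.32673595e-02,
        5.84343472e-02, -1.39495360e-04]), 'position': array([ 0.23043075, -0.58017786,  0.22156933]), 'tcp_rot': array([[ 9.29470127e-01,  3.68897109e-01, -4.54636123e-04],
       [ 3.68897211e-01, -9.29467757e-01,  2.12977799e-03],
       [ 3.63099327e-04, -2.14727902e-03, -9.99997629e-01]]), 'force': array([-0.39893305, -0.93162738,  0.40861828]), 'moment': array([-0.01732343,  0.00767619,  0.02384869]), 'opening': 0.9961378826094491}
scene {'vfov': 46.55394517064191, 'cx': 275.54880539911056, 'cy': 205.82120217727132, 'camera_from_world': array([[-0.96403175, -0.26571725,  0.00609278,  0.51077558],
       [-0.25574489,  0.92112237, -0.29347594,  0.09339881],
       [ 0.07236943, -0.28447833, -0.95594704,  1.39017258],
       [ 0.        ,  0.        ,  0.        ,  1.        ]])}
top {'vfov': 54.354330391111716, 'cx': 277.433039570215, 'cy': 207.72132874865542, 'camera_from_world': array([[-0.02472167, -0.99965094, -0.00931879,  0.08689384],
       [-0.99155426,  0.02570645, -0.12711931,  0.54486785],
       [ 0.1273145 ,  0.00609748, -0.99184366,  1.28773689],
       [ 0.        ,  0.        ,  0.        ,  1.        ]])}
wrist {'vfov': 63.899856610990646, 'cx': 276.75948691356774, 'cy': 218.4816113203982, 'camera_from_world': array([[ 0.36943008, -0.92925741, -0.00144338, -0.62394751],
       [-0.89312538, -0.35549372,  0.27559257, -0.03293523],
       [-0.25660955, -0.10052307, -0.96127345,  0.39007859],
       [ 0.        ,  0.        ,  0.        ,  1.        ]])}
```

View pics/a_scene.png

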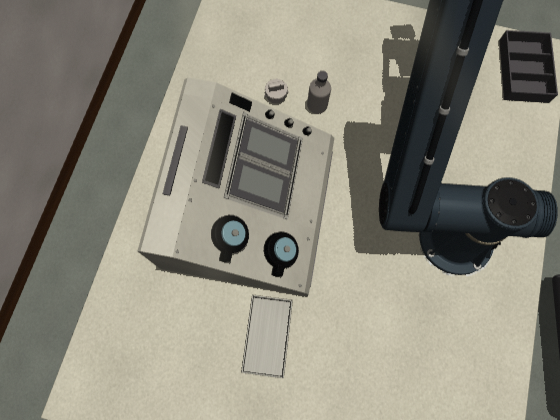

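View pics/a_top.png

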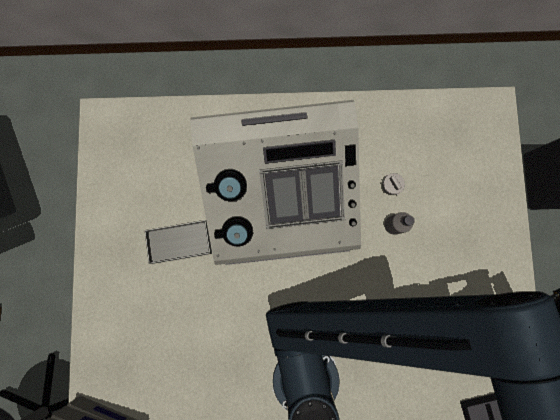

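View pics/a_wrist.png

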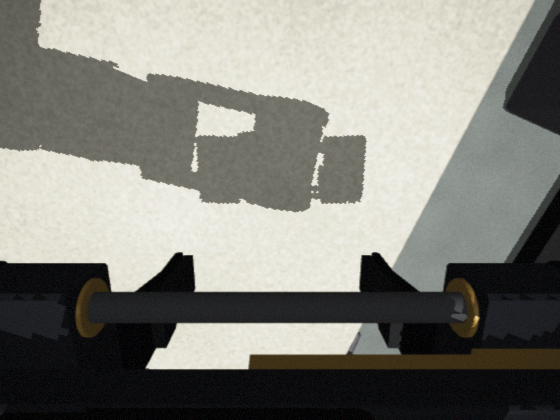

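```bash
python3 - <<'E'
import cv2
a=cv2.imread("pics/a_top.png")[90:270,180:430]; cv2.imwrite("pics/a_topz.png",cv2.resize(a,(800,576),interpolation=cv2.INTER_CUBIC))
a=cv2.imread("pics/a_scene.png")[70:310,130:350]; cv2.imwrite("pics/a_scenez.png",cv2.resize(a,(550,600),interpolation=cv2.INTER_CUBIC))
E
```

```text
(no output)
```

View pics/a_topz.png

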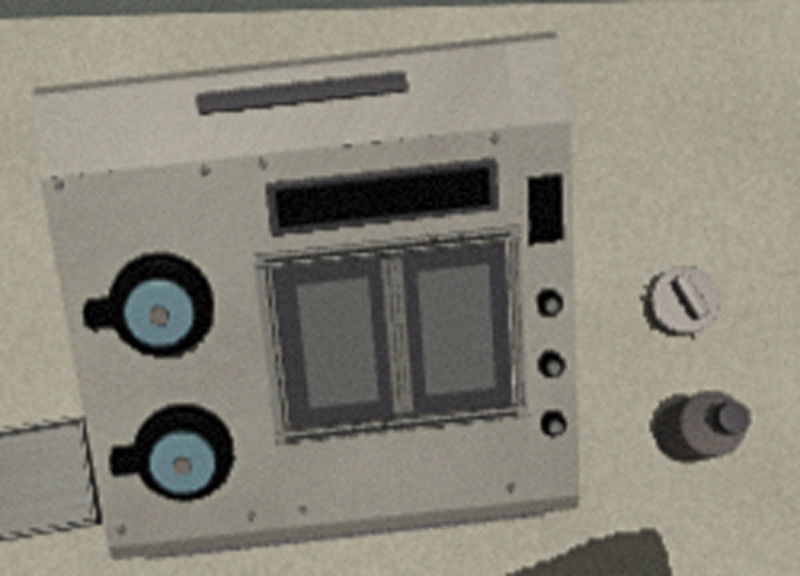

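View pics/a_scenez.png

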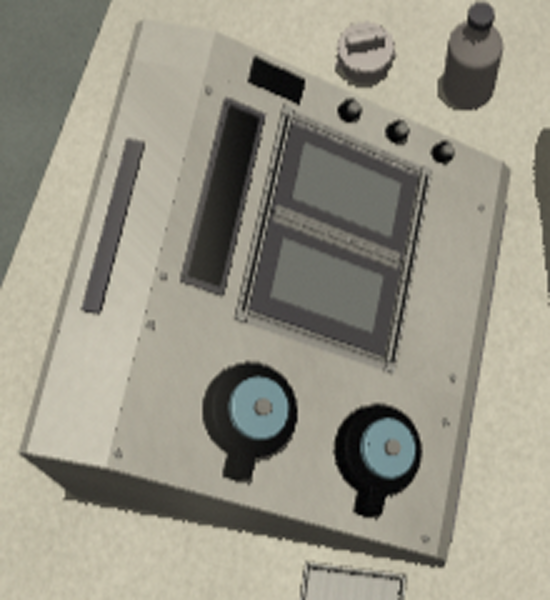

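```bash
cat > h.py <<'E'
import numpy as np, cv2
from rig import bot, capture, get_calibration
def ray(c,u,v):
    f=210/np.tan(np.radians(c['vfov'])/2)
    M=np.array(c['camera_from_world']); R=M[:3,:3]; o=-R.T@M[:3,3]
    d=R.T@np.array([(u-c['cx'])/f,(v-c['cy'])/f,1]); return o,d/np.linalg.norm(d)
def proj(c,p):
    f=210/np.tan(np.radians(c['vfov'])/2); M=np.array(c['camera_from_world'])
    q=M[:3,:3]@np.asarray(p)+M[:3,3]; return np.array([c['cx']+f*q[0]/q[2],c['cy']+f*q[1]/q[2]])
def tri(obs):
    A=0;b=0
    for o,d in obs:
        P=np.eye(3)-np.outer(d,d);A=A+P;b=b+P@o
    x=np.linalg.solve(A,b); return x,[float(np.linalg.norm((np.eye(3)-np.outer(d,d))@(x-o))) for o,d in obs]
E
python3 - <<'E'
import cv2,numpy as np
t=cv2.imread("pics/a_top.png")[:,:,::-1]; s=cv2.imread("pics/a_scene.png")[:,:,::-1]
for n,im,pts in (("top",t,[(287,198),(324,192),(302,195),(230,187),(240,160),(273,195)]),("sc",s,[(270,145),(263,182),(267,163),(235,233)])):
    print(n,[im[y,x] for x,y in pts])
    hsv=cv2.cvtColor(im.copy(),cv2.COLOR_RGB2HSV)
    blue=cv2.inRange(hsv,(85,50,70),(110,255,255))
    nn,_,st,ce=cv2.connectedComponentsWithStats(blue)
    print([(st[i],ce[i]) for i in range(1,nn) if st[i,4]>60])
E
```

```text
top [array([96, 93, 91], dtype=uint8), array([92, 93, 92], dtype=uint8), array([111, 108, 101], dtype=uint8), array([104, 100,  92], dtype=uint8), array([151, 147, 133], dtype=uint8), array([62, 60, 65], dtype=uint8)]
[(array([219, 177,  21,  21, 314], dtype=int32), array([229.22929936, 187.08917197])), (array([227, 225,  20,  19, 278], dtype=int32), array([236.47841727, 233.90647482])), (array([297, 360,  11,  23,  71], dtype=int32), array([302.33802817, 370.70422535])), (array([274, 366,  12,  37, 117], dtype=int32), array([277.52991453, 384.47863248])), (array([331, 377,   8,  20,  70], dtype=int32), array([334.77142857, 385.8       ]))]
sc [array([114, 114, 108], dtype=uint8), array([111, 113, 105], dtype=uint8), array([122, 119, 110], dtype=uint8), array([125, 122, 113], dtype=uint8)]
[(array([440, 196,  42,  16, 302], dtype=int32), array([461.63245033, 204.63245033])), (array([223, 220,  22,  26, 380], dtype=int32), array([233.77105263, 232.75789474])), (array([274, 237,  22,  24, 357], dtype=int32), array([284.70588235, 248.82352941]))]
```

```bash
python3 - <<'E'
import cv2,numpy as np
from h import *
t=cv2.imread("pics/a_top.png"); s=cv2.imread("pics/a_scene.png")
P={}
for n,im,lo,hi,seeds in (("top",t,77,104,[(287,198),(324,192)]),("scene",s,92,125,[(270,145),(263,182)])):
    g=cv2.medianBlur(cv2.cvtColor(im,cv2.COLOR_BGR2GRAY),3)
    m=cv2.inRange(g,lo,hi); nn,l,st,ce=cv2.connectedComponentsWithStats(m,connectivity=4)
    P[n]=[]
    for x,y in seeds:
        i=l[y,x]; r=cv2.minAreaRect(np.argwhere(l==i)[:,::-1].astype(np.float32)); print(n,st[i],ce[i],r); P[n].append(ce[i])
P['top']+=[(229.23,187.09),(236.48,233.9)]
P['scene']+=[(233.77,232.76),(284.7,248.82)]
T=get_calibration('top');S=get_calibration('scene')
X=[]
for a,b in zip(P['top'],P['scene']):
    x,e=tri([ray(T,*a),ray(S,*b)]); X.append(x); print(x,e)
d=X[1]-X[0]; print("w",np.linalg.norm(d),np.degrees(np.arctan2(d[0],-d[1])),(X[0]+X[1])/2)
d=X[2]-X[3]; print("p",np.linalg.norm(d),np.degrees(np.arctan2(d[1],d[0])),(X[2]+X[3])/2)
E
```

```text
top [273 177  25  40 848] [285.19811321 196.5259434 ] ((285.26239013671875, 196.62374877929688), (38.507938385009766, 22.28883171081543), 84.2894058227539)
top [311 173  24  40 845] [322.25325444 192.4852071 ] ((322.190673828125, 192.55059814453125), (38.799293518066406, 22.019535064697266), 86.42366790771484)
scene [247 127  43  37 939] [268.20127796 145.37060703] ((268.5689697265625, 145.32757568359375), (45.495357513427734, 22.469135284423828), 21.801406860351562)
scene [ 238  165   45   38 1008] [260.3343254  183.67361111] ((260.7737731933594, 183.63348388671875), (45.338138580322266, 23.9471492767334), 19.653823852539062)
[0.52735492 0.05202516 0.4347887 ] [0.006678230762389235, 0.00667823076238917]
[ 0.6254922  -0.10147926 -0.25679693] [0.015263214023500251, 0.015263214023500532]
[0.57915683 0.20325034 0.23905334] [0.002221301664308701, 0.0022213016643084778]
[0.45556061 0.1927884  0.16474057] [0.0014211396291460478, 0.001421139629145926]
w 0.7151819431952261 32.591287591184624 [ 0.57642356 -0.02472705  0.08899589]
p 0.14459552562456104 4.838335580811055 [0.51735872 0.19801937 0.20189695]
```

```bash
python3 - <<'E'
from h import *
T=get_calibration('top');S=get_calibration('scene')
X=[tri([ray(T,*a),ray(S,*b)]) for a,b in [((285.26,196.6),(260.6,183.65)),((322.2,192.5),(268.4,145.35))]]
print(X); X=[x[0] for x in X]
d=X[1]-X[0]; print("w",np.linalg.norm(d),np.degrees(np.arctan2(d[0],-d[1])),(X[0]+X[1])/2)
# plane-constrained: z=0.175
for c,ps in ((T,[(285.26,196.6),(322.2,192.5)]),(S,[(260.6,183.65),(268.4,145.35)])):
    Q=[]
    for p in ps:
        o,d=ray(c,*p); Q.append(o+d*(0.175-o[2])/d[2])
    d=Q[1]-Q[0]; print(Q,np.linalg.norm(d),np.degrees(np.arctan2(d[0],-d[1])),(Q[0]+Q[1])/2)
E
```

```text
[(array([0.55850567, 0.04896175, 0.17996345]), [0.0015677855411611696, 0.0015677855411612958]), (array([ 0.56757693, -0.05781126,  0.1818133 ]), [0.001377484610419171, 0.001377484610419082])]
w 0.1071736200716991 4.856089166068322 [ 0.5630413  -0.00442476  0.18088838]
[array([0.56085546, 0.04872199, 0.175     ]), array([ 0.57007839, -0.05870087,  0.175     ])] 0.10781805542047884 4.907169881857548 [ 0.56546693 -0.00498944  0.175     ]
[array([0.55753418, 0.04753578, 0.175     ]), array([ 0.56707276, -0.06048828,  0.175     ])] 0.10844437307647674 5.046157481462223 [ 0.56230347 -0.00647625  0.175     ]
```

```bash
cat >> h.py <<'E'
from scipy.spatial.transform import Rotation as Ro
YAW=np.radians(4.9); C=np.array([0.5635,-0.0027,0.175])
def setup():
    Rz=Ro.from_euler('z',YAW).as_matrix()
    return Rz@np.array([[.8660254,0,-.5],[0,1,0],[.5,0,.8660254]])  # cols u,l,n
B=setup()
def W(u,l,n): return C+B@(np.array([u,l,n])/1000)
def D(p): return B.T@(np.asarray(p)-C)*1000
R0=np.column_stack([B[:,1],B[:,0],-B[:,2]])
def tool(th): return R0@Ro.from_euler('z',th,degrees=True).as_matrix()
def delta(u,l,n,th=0,p=None,R=None):
    s=bot.read_state()
    if p is None: p=W(u,l,n)
    if R is None: R=tool(th)
    Rc=s['tcp_rot']
    print('lin',np.round(Rc.T@(p-s['position'])*1000,1),'rot',np.round(np.degrees(Ro.from_matrix(Rc.T@R).as_rotvec()),1))
def st():
    s=bot.read_state(); rel=R0.T@s['tcp_rot']
    print('t',round(s['time_s'],2),'deck uln',np.round(D(s['position']),1),'rotvec rel R0',np.round(np.degrees(Ro.from_matrix(rel).as_rotvec()),1),'F uln',np.round(B.T@s['force'],1),'M',np.round(s['moment'],2),'open',round(s['opening'],3),'J',np.round(s['joint_positions'],1))
E
python3 - <<'E'
from h import *
T=get_calibration('top')
for z in [(550,303),(552,363),(553,423)]:
    o,d=ray(T,180+z[0]/3.2,90+z[1]/3.2); n=B[:,2]; k=((C+n*.012-o)@n)/(d@n); print('clamp',D(o+k*d))
for z,h in [((685,300),.06),((705,430),.03)]:
    o,d=ray(T,180+z[0]/3.2,90+z[1]/3.2); print(o+d*(h-o[2])/d[2])
c=get_calibration('wrist'); M=c['camera_from_world']; s=bot.read_state()
R=s['tcp_rot']; print('cam in tool',R.T@(-M[:3,:3].T@M[:3,3]-s['position']), R.T@M[2,:3])
print('waypoint lin', R.T@(np.array([.36,-.36,.42])-s['position'])*1000)
delta(0,0,150)
E
```

```text
clamp [  20.31035965 -140.81306015   11.99999992]
clamp [ -37.80232642 -140.90303239   11.99999992]
clamp [ -98.0755038  -140.06626008   11.99999992]
[ 0.6111056  -0.30076376  0.06      ]
[ 0.48323118 -0.3212696   0.03      ]
cam in tool [ 0.07613197 -0.00026266 -0.16132225] [-2.75896435e-01  3.22575959e-04  9.61187314e-01]
waypoint lin [ 201.74324988 -157.37100327 -197.88225097]
lin [ 450.8 -435.8  -82.3] rot [-25.8  19.1 -71.5]
```

>>> play_rows(
  fingers=[255,255,255,255,255,255,255,255,255,255,255,255,255,255,255,255,255,255,255,255],
  linear=[
    [0,0,-50],
    [0,0,-100],
    [30,-30,-140],
    [65,-65,-160],
    [100,-100,-170],
    [135,-133,-170],
    [170,-166,-170],
    [205,-200,-170],
    [240,-233,-170],
    [275,-266,-170],
    [310,-300,-160],
    [345,-333,-150],
    [380,-366,-130],
    [415,-400,-110],
    [450,-435,-85],
    [450,-435,-82],
    [450,-435,-82],
    [450,-435,-82],
    [450,-435,-82],
    [450,-435,-82],
  ],
  rot=[
    [0,0,0],
    [0,0,0],
    [-2.6,1.9,-7.2],
    [-5,3.8,-14],
    [-7.7,5.7,-21],
    [-10.3,7.6,-28.6],
    [-12.9,9.5,-35.7],
    [-15.5,11.4,-42.9],
    [-18,13.3,-50],
    [-20.6,15.2,-57],
    [-23.2,17.1,-64],
    [-25.8,19.1,-71.5],
    [-25.8,19.1,-71.5],
    [-25.8,19.1,-71.5],
    [-25.8,19.1,-71.5],
    [-25.8,19.1,-71.5],
    [-25.8,19.1,-71.5],
    [-25.8,19.1,-71.5],
    [-25.8,19.1,-71.5],
    [-25.8,19.1,-71.5],
  ],
)

```text
time_s: 2.15
position: [0.4887, -0.0122, 0.3054]
tcp_rot: [[-0.083, 0.862, 0.5], [0.997, 0.073, 0.04], [-0.002, 0.501, -0.865]]
force: [0.2, -0.8, 0.4]
opening: 0.005
```

```bash
python3 - <<'E'
from h import *
st()
im=capture('wrist'); cv2.imwrite("pics/b_wrist.png",im[:,:,::-1])
c=get_calibration('wrist'); np.save('b_cal.npy',c,allow_pickle=True)
for q in [(0,105,0),(0,-3,0),(0,-111,0),(75.5,-3,5),(-75.5,-3,5)]: print(q,proj(c,W(*q)).round(1))
E
```

```text
t 2.15 deck uln [ -0.   -3.1 150.6] rotvec rel R0 [-0.1 -0.2  0.1] F uln [ 0.3 -0.8  0.3] M [-0.06  0.19 -0.02] open 0.005 J [-23.4   3.2 116.2  23.6  35.9 -44.4]
(0, 105, 0) [276.6  82.8]
(0, -3, 0) [276.7 204.5]
(0, -111, 0) [276.7 305.3]
(75.5, -3, 5) [357.2 205.7]
(-75.5, -3, 5) [196.1 205.9]
```

View pics/b_wrist.png

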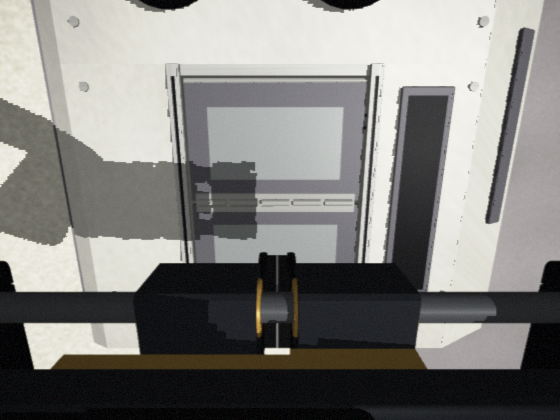

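>>> play_rows(
  fingers=[255,255,255,255,255,255,255,255,255,255,255,255,255,255,255,255,255,255],
  linear=[
    [0,0,40],
    [0,0,80],
    [0,0,115],
    [0,0,132],
    [0,0,138],
    [0,0,144],
    [0,0,150],
    [0.5,0,156],
    [1,0,162],
    [2,0,168],
    [3.5,0,174],
    [5.5,0,180],
    [8,0,186],
    [11,0,192],
    [14.5,0,198],
    [18,0,203],
    [21,0,207],
    [22,0,208],
  ],
  rot=[
    [0,0,0],
    [0,0,0],
    [0,0,0],
    [0,0,0],
    [0,0,0],
    [0,0,0],
    [0,0,0],
    [0,0,0],
    [0,0,0],
    [0,0,0],
    [0,0,0],
    [0,0,0],
    [0,0,0],
    [0,0,0],
    [0,0,0],
    [0,0,0],
    [0,0,0],
    [0,0,0],
  ],
)

```text
time_s: 4.0
position: [0.5904, 0.0212, 0.1244]
tcp_rot: [[-0.087, 0.863, 0.498], [0.996, 0.075, 0.044], [0.0, 0.5, -0.866]]
force: [-2.1, 1.4, 5.6]
opening: 0.004
```

```bash
python3 - <<'E'
from h import *
st()
for n in ['wrist','top']:
    im=capture(n); cv2.imwrite(f"pics/c_{n}.png",im[:,:,::-1])
E
```

```text
t 4.0 deck uln [ -0.3  21.5 -58.2] rotvec rel R0 [-0.   0.  -0.1] F uln [1.1 1.6 5.8] M [ 0.16 -0.02  0.14] open 0.004 J [-13.6  31.  115.5  62.4  10.4 -78.3]
```

View pics/c_wrist.png

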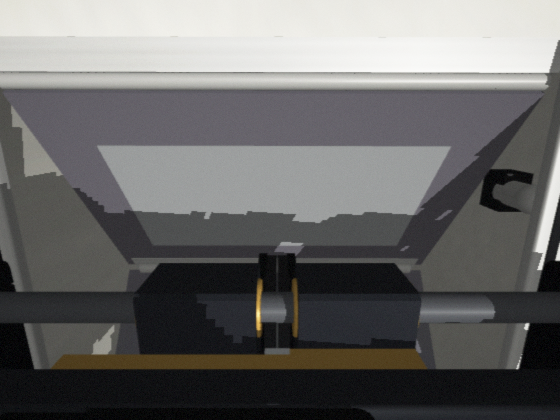

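View pics/c_top.png

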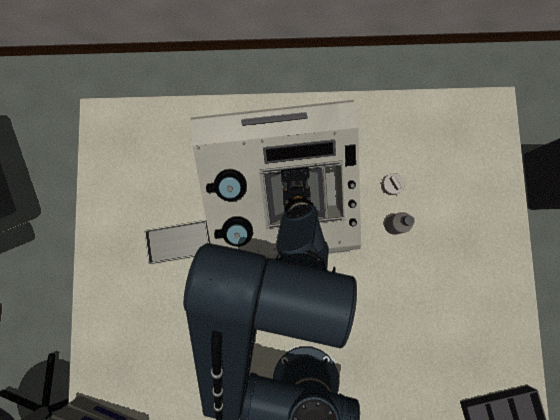

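>>> play_rows(
  fingers=[255,255,255,255,255,255,255,255],
  linear=[
    [0,0,-20],
    [0,0,-50],
    [0,0,-85],
    [-20,0,-108],
    [-60,0,-108],
    [-100,0,-108],
    [-113,0,-108],
    [-113,0,-108],
  ],
  rot=[
    [0,0,0],
    [0,0,0],
    [0,0,0],
    [0,0,0],
    [0,0,0],
    [0,0,0],
    [0,0,0],
    [0,0,0],
  ],
)

```text
time_s: 4.9
position: [0.5464, -0.099, 0.2179]
tcp_rot: [[-0.082, 0.863, 0.499], [0.997, 0.072, 0.04], [-0.001, 0.5, -0.866]]
force: [0.7, -0.7, 0.1]
opening: -0.001
```

```bash
python3 - <<'E'
from h import *
st()
n='wrist'
im=capture(n); cv2.imwrite(f"pics/d_{n}.png",im[:,:,::-1])
c=get_calibration(n)
for a in (.5,.6,.65,.7,.75): print(a,[proj(c,W(u,105-216*np.cos(a),0)).round(0) for u in (-75,0,75)], proj(c,W(0,105-108*np.cos(a),-108*np.sin(a))).round(0))
print('bar',[proj(c,W(u,-45,-40)).round(0) for u in (-23,0,23)])
E
```

```text
t 4.9 deck uln [ -0.4 -94.5  49.7] rotvec rel R0 [-0.  -0.1  0.1] F uln [ 0.6 -0.8 -0.2] M [-0.    0.22 -0.03] open -0.001 J [-31.5  18.3 114.6  39.3  27.7 -68.3]
0.5 [array([165., 230.]), array([279., 229.]), array([393., 229.])] [279.  84.]
0.6 [array([163., 213.]), array([279., 213.]), array([395., 213.])] [279.  77.]
0.65 [array([162., 203.]), array([279., 203.]), array([395., 203.])] [279.  73.]
0.7 [array([161., 193.]), array([279., 193.]), array([396., 193.])] [279.  69.]
0.75 [array([160., 182.]), array([279., 182.]), array([398., 182.])] [279.  65.]
bar [array([248., 162.]), array([279., 162.]), array([310., 162.])]
```

View pics/d_wrist.png

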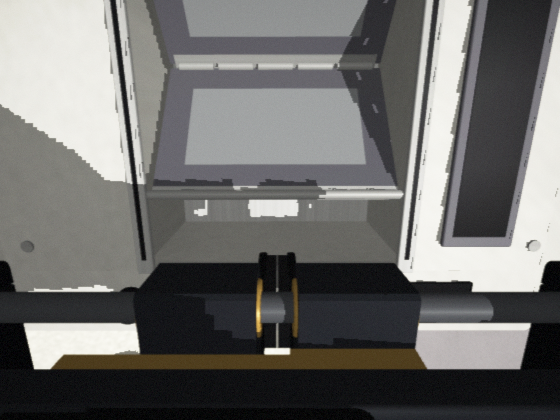

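>>> play_rows(
  fingers=[255,255,255,255,255,255,255,255,255,255,255,255,255,255,255,255,255,255,255,255],
  linear=[
    [3,0,25],
    [3,0,50],
    [3,0,64],
    [3,0,66],
    [7,0,66],
    [12,0,66],
    [18,0,66],
    [26,0,66],
    [34,0,66],
    [43,0,66],
    [52,0,66],
    [61,0,66],
    [70,0,66],
    [79,0,66],
    [88,0,66],
    [97,0,66],
    [106,0,66],
    [114,0,66],
    [120,0,66],
    [122,0,66],
  ],
  rot=[
    [0,0,0],
    [0,0,0],
    [0,0,0],
    [0,0,0],
    [0,0,0],
    [0,0,0],
    [0,0,0],
    [0,0,0],
    [0,0,0],
    [0,0,0],
    [0,0,0],
    [0,0,0],
    [0,0,0],
    [0,0,0],
    [0,0,0],
    [0,0,0],
    [0,0,0],
    [0,0,0],
    [0,0,0],
    [0,0,0],
  ],
)

```text
time_s: 6.95
position: [0.5682, 0.0282, 0.1607]
tcp_rot: [[-0.087, 0.863, 0.498], [0.996, 0.075, 0.042], [-0.001, 0.5, -0.866]]
force: [-0.8, -1.8, 1.2]
opening: 0.005
```

```bash
python3 - <<'E'
from h import *
st()
n='wrist'
im=capture(n); cv2.imwrite(f"pics/e_{n}.png",im[:,:,::-1])
c=get_calibration(n)
for a in (1.1,1.2,1.25,1.3,1.35): print(a,[proj(c,W(u,105-216*np.cos(a),0)).round(0) for u in (-75,0,75)])
E
```

```text
t 6.95 deck uln [ -0.9  30.3 -16.1] rotvec rel R0 [ 0.  -0.  -0.1] F uln [-0.3 -1.7  1.5] M [-0.17  0.22 -0.07] open 0.005 J [-13.4  25.4 116.9  45.7  12.6 -61. ]
1.1 [array([127., 330.]), array([278., 330.]), array([430., 331.])]
1.2 [array([122., 294.]), array([279., 295.]), array([435., 295.])]
1.25 [array([120., 275.]), array([279., 275.]), array([438., 276.])]
1.3 [array([117., 255.]), array([279., 255.]), array([441., 255.])]
1.35 [array([114., 233.]), array([279., 233.]), array([444., 234.])]
```

View pics/e_wrist.png

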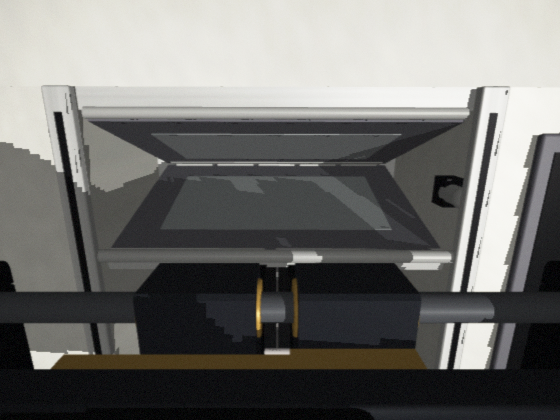

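>>> play_rows(
  fingers=[255,255,255,255,255,255,255,255],
  linear=[
    [6,0,0],
    [12,0,0],
    [17,0,0],
    [21,0,0],
    [25,0,0],
    [28,0,0],
    [31,0,0],
    [32,0,0],
  ],
  rot=[
    [0,0,0],
    [0,0,0],
    [0,0,0],
    [0,0,0],
    [0,0,0],
    [0,0,0],
    [0,0,0],
    [0,0,0],
  ],
)

```text
time_s: 7.8
position: [0.5654, 0.0592, 0.1607]
tcp_rot: [[-0.085, 0.863, 0.498], [0.996, 0.074, 0.042], [-0.001, 0.5, -0.866]]
force: [0.0, -1.9, -0.1]
opening: 0.005
```

```bash
python3 - <<'E'
from h import *
st()
n='wrist'
im=capture(n); cv2.imwrite(f"pics/f_{n}.png",im[:,:,::-1])
c=get_calibration(n)
for a in (1.36,1.38,1.4,1.42,1.44,1.46,1.48): print(a,[proj(c,W(u,105-216*np.cos(a),0)).round(0) for u in (-75,0,75)])
E
```

```text
t 7.8 deck uln [ -0.9  61.5 -16. ] rotvec rel R0 [ 0. -0. -0.] F uln [-0.2 -1.8  0. ] M [-0.17  0.26 -0.05] open 0.005 J [ -9.1  25.4 117.   39.8  10.8 -51.5]
1.36 [array([122., 291.]), array([279., 292.]), array([435., 292.])]
1.38 [array([121., 283.]), array([279., 283.]), array([437., 284.])]
1.4 [array([119., 275.]), array([279., 275.]), array([438., 276.])]
1.42 [array([118., 267.]), array([279., 267.]), array([439., 267.])]
1.44 [array([117., 258.]), array([279., 258.]), array([440., 259.])]
1.46 [array([116., 250.]), array([279., 250.]), array([441., 250.])]
1.48 [array([115., 241.]), array([279., 241.]), array([443., 241.])]
```

View pics/f_wrist.png

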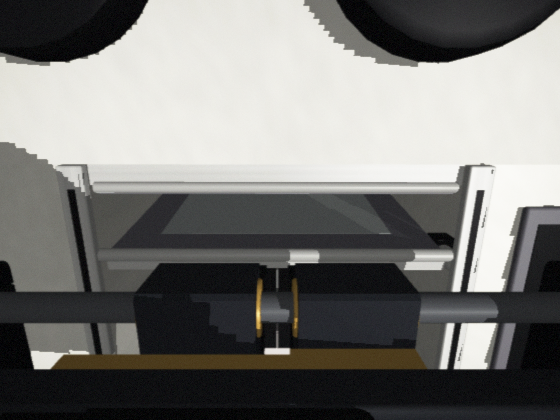

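>>> play_rows(
  fingers=[255,255,255,255],
  linear=[
    [2,0,0],
    [4,0,0],
    [5.5,0,0],
    [5.5,0,0],
  ],
  rot=[
    [0,0,0],
    [0,0,0],
    [0,0,0],
    [0,0,0],
  ],
)

```text
time_s: 8.25
position: [0.5651, 0.0651, 0.1607]
tcp_rot: [[-0.086, 0.863, 0.498], [0.996, 0.075, 0.042], [-0.001, 0.5, -0.866]]
force: [-0.2, 0.4, 0.8]
opening: 0.007
```

```bash
python3 - <<'E'
from h import *
st()
E
```

```text
t 8.25 deck uln [ -0.7  67.4 -16.1] rotvec rel R0 [ 0.  -0.  -0.1] F uln [0.3 0.4 0.8] M [-0.05  0.25 -0.04] open 0.007 J [ -8.3  25.4 117.   38.5  10.5 -49.5]
```

>>> play_rows(
  fingers=[255,255,255,74,74,74,74,74],
  linear=[
    [-20,0,0],
    [-40,0,-40],
    [-70,0,-85],
    [-110,0,-116],
    [-142,0,-116],
    [-142,0,-116],
    [-142,0,-116],
    [-142,0,-116],
  ],
  rot=[
    [0,0,0],
    [0,0,0],
    [0,0,0],
    [0,0,0],
    [0,0,0],
    [0,0,0],
    [0,0,0],
    [0,0,0],
  ],
)

```text
time_s: 9.05
position: [0.5188, -0.0804, 0.2605]
tcp_rot: [[-0.087, 0.864, 0.496], [0.996, 0.075, 0.044], [0.001, 0.498, -0.867]]
force: [-0.1, 0.3, -0.1]
opening: 0.375
```

```bash
python3 - <<'E'
from h import *
st()
for n in ['wrist']:
    im=capture(n); cv2.imwrite(f"pics/g_{n}.png",im[:,:,::-1])
c=get_calibration(n); np.save('g_cal.npy',c)
print('bar',[proj(c,W(u,l,-40)).round(0) for u,l in ((-23,-45),(0,-45),(23,-45),(0,-38),(0,-52))])
E
```

```text
t 9.05 deck uln [ -1.6 -73.6  99.6] rotvec rel R0 [ 0.1  0.1 -0. ] F uln [-0.2  0.3 -0.1] M [0.01 0.25 0.04] open 0.375 J [-31.4  11.4 115.3  32.9  32.9 -61. ]
bar [array([253., 177.]), array([279., 177.]), array([305., 178.]), array([279., 170.]), array([279., 185.])]
```

View pics/g_wrist.png

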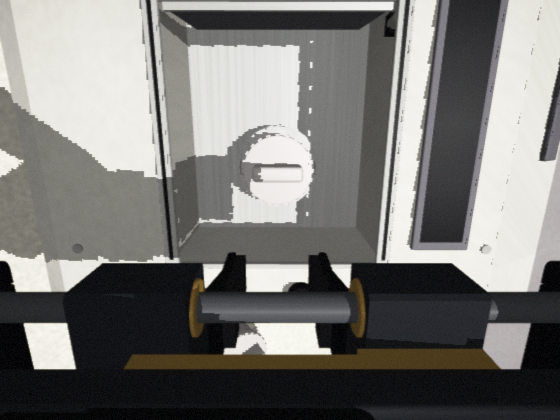

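```bash
python3 - <<'E'
import cv2
a=cv2.imread("pics/g_wrist.png")[110:220,210:350]; cv2.imwrite("pics/g_z.png",cv2.resize(a,None,fx=5,fy=5,interpolation=cv2.INTER_CUBIC))
E
```

```text
(no output)
```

View pics/g_z.png

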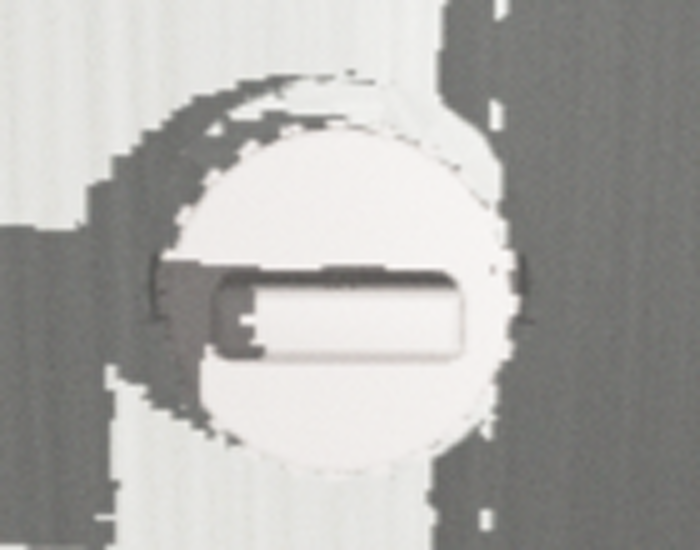

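```bash
sed -i 's/^B=setup()/B=setup(); C=C+B@np.array([-1.2,2.0,0])\/1000/' h.py; python3 - <<'E'
from h import *
st(); delta(0,-45,-51)
E
```

```text
t 9.1 deck uln [ -0.4 -75.3  99.5] rotvec rel R0 [ 0.1  0.1 -0.1] F uln [ 0.4 -0.5  0.4] M [0.03 0.19 0.03] open 0.419 J [-31.3  11.4 115.3  32.9  32.9 -61.1]
lin [ 30.    0.7 150.6] rot [-0.1 -0.1  0.1]
```

>>> play_rows(
  fingers=[74,74,74,74,74,74,74,74,74,74],
  linear=[
    [15,0.7,0],
    [30,0.7,30],
    [30,0.7,65],
    [30,0.7,100],
    [30,0.7,120],
    [30,0.7,132],
    [30,0.7,142],
    [30,0.7,149],
    [30,0.7,150.5],
    [30,0.7,150.5],
  ],
  rot=[
    [0,0,0],
    [0,0,0],
    [0,0,0],
    [0,0,0],
    [0,0,0],
    [0,0,0],
    [0,0,0],
    [0,0,0],
    [0,0,0],
    [0,0,0],
  ],
)

```text
time_s: 10.1
position: [0.5922, -0.0441, 0.1306]
tcp_rot: [[-0.087, 0.863, 0.497], [0.996, 0.076, 0.043], [-0.0, 0.499, -0.867]]
force: [-0.3, -0.3, 0.4]
opening: 0.71
```

```bash
python3 - <<'E'
from h import *
st()
for n in ['wrist','scene']:
    im=capture(n); cv2.imwrite(f"pics/i_{n}.png",im[:,:,::-1])
E
```

```text
t 10.1 deck uln [  0.7 -45.7 -51. ] rotvec rel R0 [ 0.1  0.  -0.1] F uln [-0.1 -0.2  0.5] M [-0.08  0.18 -0.  ] open 0.71 J [-21.9  30.4 114.4  59.   15.3 -81.8]
```

View pics/i_wrist.png

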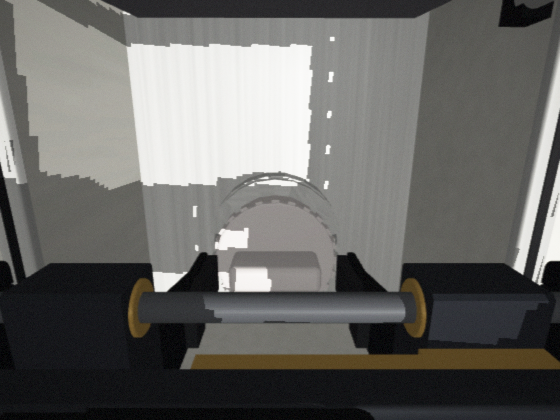

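View pics/i_scene.png

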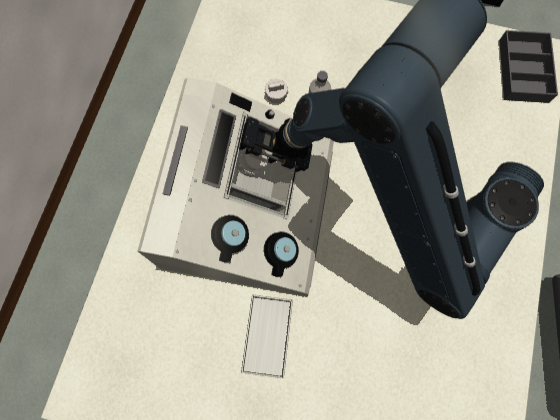

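>>> play_rows(
  fingers=[255,255,255,255,255,255],
  linear=[
    [0,0,0],
    [0,0,0],
    [0,0,0],
    [0,0,0],
    [0,0,0],
    [0,0,0],
  ],
  rot=[
    [0,0,0],
    [0,0,0],
    [0,0,0],
    [0,0,0],
    [0,0,0],
    [0,0,0],
  ],
)

```text
time_s: 10.8
position: [0.5917, -0.0454, 0.1312]
tcp_rot: [[-0.085, 0.863, 0.497], [0.996, 0.074, 0.042], [-0.001, 0.499, -0.867]]
force: [-5.2, -1.3, 3.4]
opening: 0.523
```

```bash
python3 - <<'E'
from h import *
st()
for n in ['wrist']:
    im=capture(n); cv2.imwrite(f"pics/j_{n}.png",im[:,:,::-1])
E
```

```text
t 10.8 deck uln [  0.5 -47.  -50.2] rotvec rel R0 [ 0.1 -0.  -0. ] F uln [-2.9 -0.8  5.6] M [-0.17  0.6   0.01] open 0.523 J [-22.   30.3 114.5  59.   15.2 -81.8]
```

View pics/j_wrist.png

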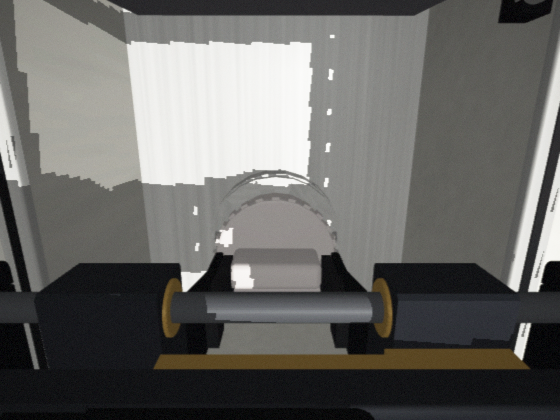

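>>> play_rows(
  fingers=[255,255,255,255],
  linear=[
    [0,0,2],
    [0,0,4],
    [0,0,6],
    [0,0,6],
  ],
  rot=[
    [0,0,0],
    [0,0,0],
    [0,0,0],
    [0,0,0],
  ],
)

```text
time_s: 11.25
position: [0.5946, -0.0452, 0.1262]
tcp_rot: [[-0.085, 0.863, 0.498], [0.996, 0.074, 0.042], [-0.001, 0.499, -0.866]]
force: [-7.7, -1.7, 7.7]
opening: 0.519
```

```bash
python3 - <<'E'
from h import *
st();bot.read_state(); st()
for n in ['wrist']:
    im=capture(n); cv2.imwrite(f"pics/k_{n}.png",im[:,:,::-1])
E
```

```text
t 11.25 deck uln [  0.5 -47.  -55.9] rotvec rel R0 [ 0.  -0.1 -0. ] F uln [-3.  -1.  10.6] M [-0.18  0.73  0.04] open 0.519 J [-21.9  31.1 114.3  60.7  14.9 -83.4]
t 11.25 deck uln [  0.5 -47.  -55.9] rotvec rel R0 [ 0.  -0.1 -0. ] F uln [-3.  -1.  10.6] M [-0.18  0.73  0.04] open 0.519 J [-21.9  31.1 114.3  60.7  14.9 -83.4]
```

View pics/k_wrist.png

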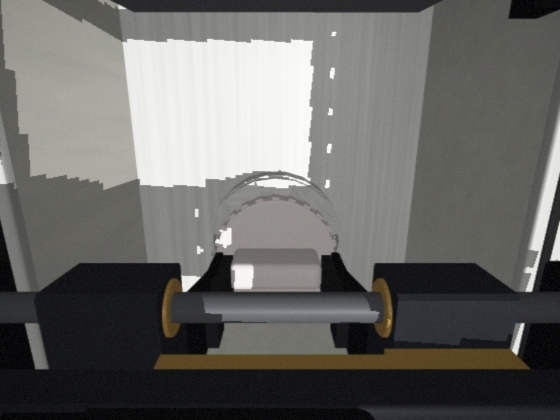

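>>> play_rows(
  fingers=[255,255,255],
  linear=[
    [0,0,1.5],
    [0,0,2.8],
    [0,0,2.8],
  ],
  rot=[
    [0,0,0],
    [0,0,0],
    [0,0,0],
  ],
)

```text
time_s: 11.6
position: [0.5958, -0.0451, 0.124]
tcp_rot: [[-0.085, 0.863, 0.498], [0.996, 0.075, 0.042], [-0.001, 0.499, -0.866]]
force: [-9.4, -1.2, 9.2]
opening: 0.521
```

```bash
python3 - <<'E'
from h import *
st()
E
```

```text
t 11.6 deck uln [  0.5 -47.  -58.4] rotvec rel R0 [ 0.  -0.1 -0. ] F uln [-3.7 -0.4 12.7] M [-0.19  0.71  0.01] open 0.521 J [-21.8  31.4 114.2  61.4  14.7 -84.2]
```

>>> play_rows(
  fingers=[255,255,255,255],
  linear=[
    [0,0,0],
    [0,0,0],
    [0,0,0],
    [0,0,0],
  ],
  rot=[
    [0,0,3],
    [0,0,7],
    [0,0,10],
    [0,0,10],
  ],
)

```text
time_s: 12.0
position: [0.5955, -0.0451, 0.124]
tcp_rot: [[0.067, 0.865, 0.497], [0.994, -0.101, 0.041], [0.086, 0.492, -0.866]]
force: [-9.9, -1.8, 9.3]
opening: 0.524
```

```bash
python3 - <<'E'
from h import *
st()
im=capture('wrist'); cv2.imwrite(f"pics/l_wrist.png",im[:,:,::-1])
E
```

```text
t 12.0 deck uln [  0.2 -47.  -58.3] rotvec rel R0 [ 0.  -0.1 10. ] F uln [-4.  -0.9 13. ] M [-0.22  0.84 -0.11] open 0.524 J [-21.8  31.4 114.2  61.4  14.7 -74.1]
```

View pics/l_wrist.png

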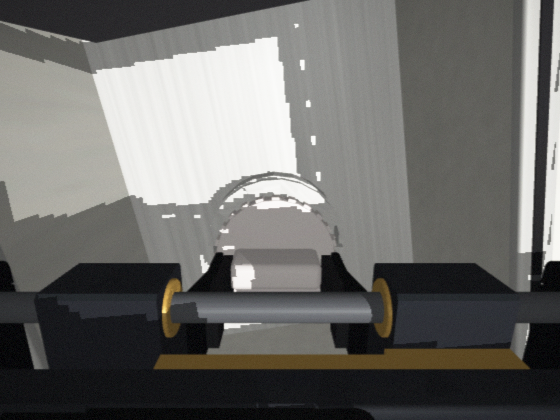

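>>> play_rows(
  fingers=[255,255,255,255,255,255,255,255],
  linear=[
    [0,0,0],
    [0,0,0],
    [0,0,0],
    [0,0,0],
    [0,0,0],
    [0,0,0],
    [0,0,0],
    [0,0,0],
  ],
  rot=[
    [0,0,4],
    [0,0,9],
    [0,0,14],
    [0,0,19],
    [0,0,24],
    [0,0,28],
    [0,0,30],
    [0,0,30],
  ],
)

```text
time_s: 12.85
position: [0.5949, -0.0449, 0.1236]
tcp_rot: [[0.49, 0.716, 0.497], [0.811, -0.584, 0.042], [0.32, 0.382, -0.867]]
force: [-10.1, -2.0, 7.3]
opening: 0.522
```

```bash
python3 - <<'E'
from h import *
st()
im=capture('wrist'); cv2.imwrite(f"pics/m_wrist.png",im[:,:,::-1])
E
```

```text
t 12.85 deck uln [ -0.5 -46.7 -58.4] rotvec rel R0 [ 0.1 -0.1 40. ] F uln [-5.2 -1.1 11.5] M [-0.24  1.1  -0.1 ] open 0.522 J [-21.8  31.4 114.3  61.4  14.7 -44.1]
```

View pics/m_wrist.png

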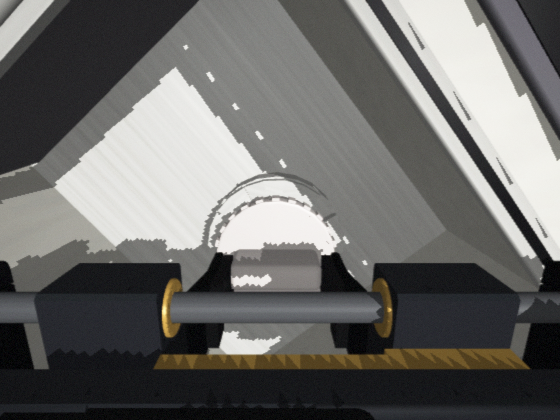

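>>> play_rows(
  fingers=[74,74,74,74,74,74,74,74,155,155,155,155,155,155,155,155,155],
  linear=[
    [0,0,0],
    [0,0,0],
    [0,0,0],
    [0,0,0],
    [0,0,-15],
    [0,0,-40],
    [0,0,-70],
    [0,0,-70],
    [0,0,-70],
    [0,0,-70],
    [0,0,-70],
    [0,0,-70],
    [0,0,-70],
    [0,0,-70],
    [0,0,-70],
    [0,0,-70],
    [0,0,-70],
  ],
  rot=[
    [0,0,0],
    [0,0,0],
    [0,0,0],
    [0,0,0],
    [0,0,0],
    [0,0,0],
    [0,0,-5],
    [0,0,-13],
    [0,0,-21],
    [0,0,-29],
    [0,0,-37],
    [0,0,-45],
    [0,0,-53],
    [0,0,-61],
    [0,0,-69],
    [0,0,-73],
    [0,0,-73],
  ],
)

```text
time_s: 14.6
position: [0.5624, -0.0481, 0.1844]
tcp_rot: [[-0.541, 0.677, 0.498], [0.795, 0.605, 0.042], [-0.273, 0.419, -0.866]]
force: [0.9, 0.5, -0.1]
opening: 0.39
```

```bash
python3 - <<'E'
from h import *
st()
im=capture('wrist'); cv2.imwrite(f"pics/n_wrist.png",im[:,:,::-1]); c=get_calibration('wrist')
print([proj(c,W(u,l,-48)).round(0) for u,l in ((0,-45),(23*np.cos(np.radians(40)),-45-23*np.sin(np.radians(40))),(-23*np.cos(np.radians(40)),-45+23*np.sin(np.radians(40))))])
delta(0,-45,-58,-33)
E
```

```text
t 14.6 deck uln [  1.6 -47.1  10.6] rotvec rel R0 [  0.   -0.1 -33. ] F uln [ 0.8  0.4 -0.6] M [0.   0.22 0.05] open 0.39 J [ -24.    22.5  115.9   44.3   20.2 -101. ]
[array([276., 233.]), array([286., 262.]), array([266., 202.])]
lin [ 2.6 -0.1 68.6] rot [-0.  0. -0.]
```

View pics/n_wrist.png

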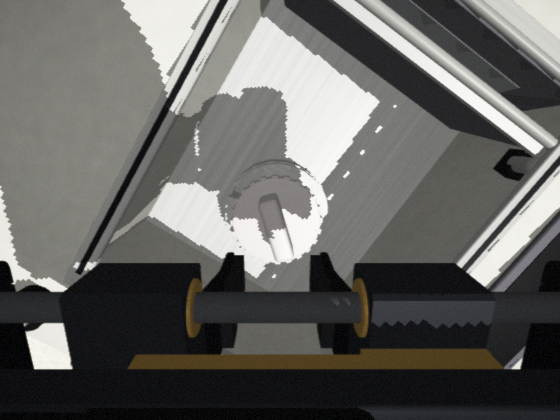

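>>> play_rows(
  fingers=[155,155,155,155,155,155,190,255,255,255,255,255],
  linear=[
    [2.6,0,20],
    [2.6,0,40],
    [2.6,0,52],
    [2.6,0,62],
    [2.6,0,68],
    [2.6,0,68],
    [2.6,0,68],
    [2.6,0,68],
    [2.6,0,68],
    [2.6,0,68],
    [2.6,0,68],
    [2.6,0,68],
  ],
  rot=[
    [0,0,0],
    [0,0,0],
    [0,0,0],
    [0,0,0],
    [0,0,0],
    [0,0,0],
    [0,0,0],
    [0,0,0],
    [0,0,0],
    [0,0,0],
    [0,0,0],
    [0,0,0],
  ],
)

```text
time_s: 15.85
position: [0.5943, -0.0432, 0.1249]
tcp_rot: [[-0.542, 0.677, 0.498], [0.795, 0.606, 0.042], [-0.273, 0.418, -0.866]]
force: [-1.3, -0.9, 2.6]
opening: 0.191
```

```bash
python3 - <<'E'
from h import *
st()
im=capture('wrist'); cv2.imwrite(f"pics/o_wrist.png",im[:,:,::-1])
E
```

```text
t 15.85 deck uln [ -0.3 -44.9 -57. ] rotvec rel R0 [  0.   -0.1 -33.1] F uln [ 0.1 -0.8  3. ] M [-0.24  0.41  0.12] open 0.191 J [ -21.6   31.2  114.4   61.7   14.6 -117.4]
```

View pics/o_wrist.png

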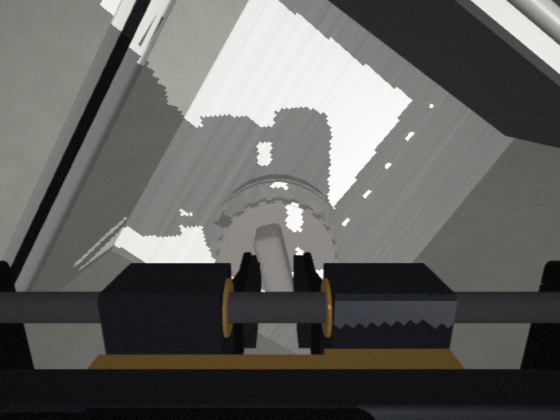

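>>> play_rows(
  fingers=[255,255,255,255],
  linear=[
    [0,0,0],
    [0,0,0],
    [0,0,0],
    [0,0,0],
  ],
  rot=[
    [0,0,0],
    [0,0,0],
    [0,0,0],
    [0,0,0],
  ],
)

```text
time_s: 16.3
position: [0.5943, -0.043, 0.1247]
tcp_rot: [[-0.542, 0.677, 0.498], [0.795, 0.605, 0.042], [-0.273, 0.419, -0.866]]
force: [-4.7, -0.9, 4.2]
opening: 0.166
```

```bash
python3 - <<'E'
from h import *
st()
im=capture('wrist'); cv2.imwrite(f"pics/p_wrist.png",im[:,:,::-1])
E
```

```text
t 16.3 deck uln [ -0.3 -44.8 -57.1] rotvec rel R0 [  0.  -0. -33.] F uln [-2.1 -0.5  6. ] M [-0.17  0.47  0.1 ] open 0.166 J [ -21.6   31.2  114.4   61.8   14.6 -117.4]
```

View pics/p_wrist.png

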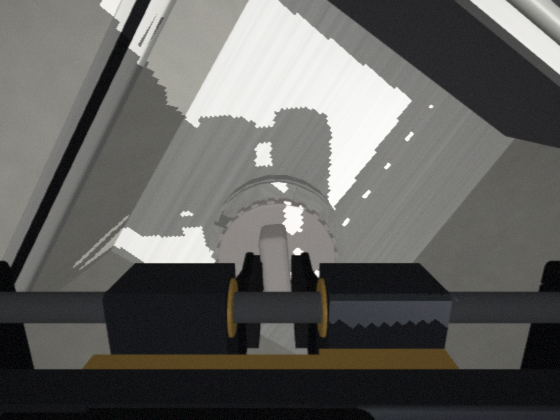

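>>> play_rows(
  fingers=[255,255,255,255,255,255,255,255,255],
  linear=[
    [0,0,0],
    [0,0,0],
    [0,0,0],
    [0,0,0],
    [0,0,0],
    [0,0,0],
    [0,0,0],
    [0,0,0],
    [0,0,0],
  ],
  rot=[
    [0,0,4],
    [0,0,9],
    [0,0,14],
    [0,0,19],
    [0,0,24],
    [0,0,28],
    [0,0,30],
    [0,0,32],
    [0,0,32],
  ],
)

```text
time_s: 17.25
position: [0.5942, -0.0428, 0.1252]
tcp_rot: [[-0.099, 0.861, 0.499], [0.995, 0.09, 0.042], [-0.009, 0.5, -0.866]]
force: [-7.4, -1.1, 8.4]
opening: 0.153
```

```bash
python3 - <<'E'
from h import *
st()
im=capture('wrist'); cv2.imwrite(f"pics/q_wrist.png",im[:,:,::-1])
E
```

```text
t 17.25 deck uln [ -0.2 -44.6 -56.7] rotvec rel R0 [-0.  -0.  -0.9] F uln [-2.3 -0.4 11. ] M [-0.07  0.56 -0.  ] open 0.153 J [-21.6  31.2 114.4  61.8  14.7 -85.3]
```

View pics/q_wrist.png

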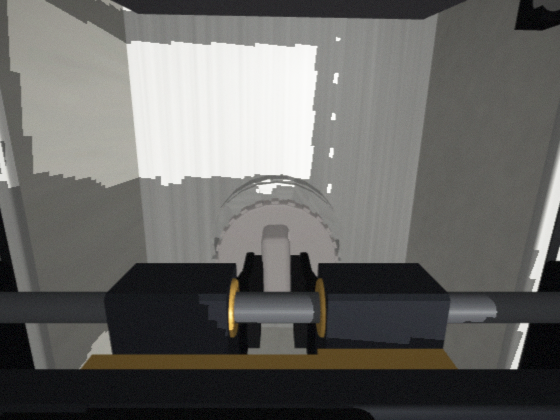

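>>> play_rows(
  fingers=[155,155,155,155,155,155,155,155,155,155,155],
  linear=[
    [0,0,0],
    [0,0,0],
    [0,0,0],
    [0,0,0],
    [0,0,-15],
    [0,0,-45],
    [0,0,-85],
    [-15,0,-125],
    [-29,0,-156],
    [-29,0,-156],
    [-29,0,-156],
  ],
  rot=[
    [0,0,0],
    [0,0,0],
    [0,0,0],
    [0,0,0],
    [0,0,0],
    [0,0,0],
    [0,0,0],
    [0,0,0],
    [0,0,0],
    [0,0,0],
    [0,0,0],
  ],
)

```text
time_s: 18.4
position: [0.5198, -0.0788, 0.2607]
tcp_rot: [[-0.1, 0.861, 0.499], [0.995, 0.091, 0.041], [-0.01, 0.501, -0.865]]
force: [-0.2, -0.3, -0.6]
opening: 0.395
```

```bash
python3 - <<'E'
from h import *
st()
im=capture('wrist'); cv2.imwrite(f"pics/r_wrist.png",im[:,:,::-1]); c=get_calibration('wrist')
for d in (-40,-45,-49): print(d,[proj(c,W(u,l,d)).round(1) for u,l in ((0,-45),(0,-22),(0,-68),(7,-45),(-7,-45))])
a=im[110:230,210:350,::-1]; cv2.imwrite("pics/r_z.png",cv2.resize(a,None,fx=5,fy=5,interpolation=cv2.INTER_CUBIC))
E
```

```text
t 18.4 deck uln [  0.7 -74.1  99.2] rotvec rel R0 [-0.1 -0.1 -1. ] F uln [-0.5 -0.3 -0.3] M [-0.02  0.2   0.03] open 0.395 J [-31.   11.4 115.3  33.   32.5 -61.8]
-40 [array([277.5, 177.1]), array([278., 151.]), array([277. , 202.2]), array([285.3, 177.3]), array([269.6, 177. ])]
-45 [array([277.5, 176.3]), array([277.9, 150.5]), array([277., 201.]), array([285.2, 176.4]), array([269.8, 176.1])]
-49 [array([277.5, 175.6]), array([277.9, 150.2]), array([277., 200.]), array([285.1, 175.7]), array([269.8, 175.5])]
```

View pics/r_wrist.png

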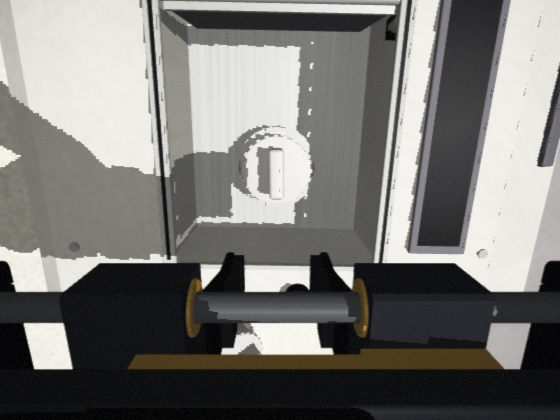

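View pics/r_z.png

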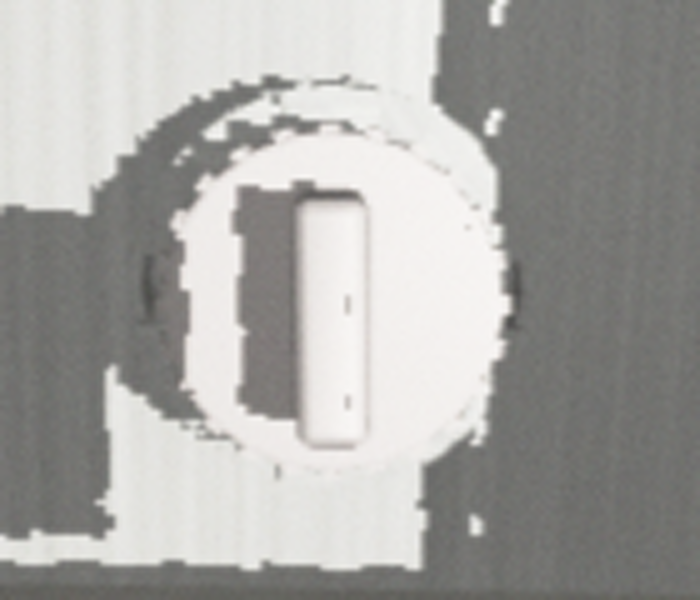

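>>> play_rows(
  fingers=[155,155,155,155,155,155],
  linear=[
    [0,0,-40],
    [30,0,-80],
    [50,0,-100],
    [50,0,-100],
    [50,0,-100],
    [50,0,-100],
  ],
  rot=[
    [0,0,0],
    [0,0,0],
    [0,0,0],
    [0,0,0],
    [0,0,0],
    [0,0,0],
  ],
)

```text
time_s: 19.05
position: [0.4651, -0.033, 0.3446]
tcp_rot: [[-0.101, 0.863, 0.496], [0.995, 0.092, 0.043], [-0.008, 0.498, -0.867]]
force: [-0.6, -0.5, -0.4]
opening: 0.391
```

```bash
python3 - <<'E'
from h import *
st()
for n in ['wrist','scene','top']:
    im=capture(n); cv2.imwrite(f"pics/s_{n}.png",im[:,:,::-1])
    c=get_calibration(n)
    if n=='wrist':
        for a in (1.38,1.44,1.46,1.48): print(a,proj(c,W(0,105-216*np.cos(a),0)).round(1))
        print(proj(c,W(0,105,0)))
E
```

```text
t 19.05 deck uln [ -1.2 -23.7 197.2] rotvec rel R0 [ 0.2  0.  -1. ] F uln [-0.7 -0.5 -0. ] M [-0.01  0.21 -0.02] open 0.391 J [-28.9  -2.3 114.3  23.1  45.  -47.9]
1.38 [280.  109.8]
1.44 [280.3  96.4]
1.46 [280.4  91.9]
1.48 [280.5  87.3]
[280.86573399  65.9137843 ]
```

View pics/s_wrist.png

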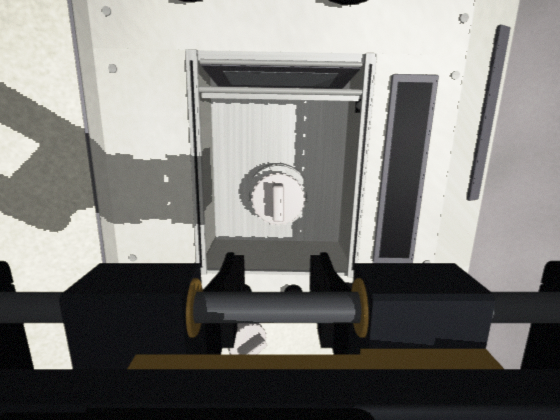

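View pics/s_top.png

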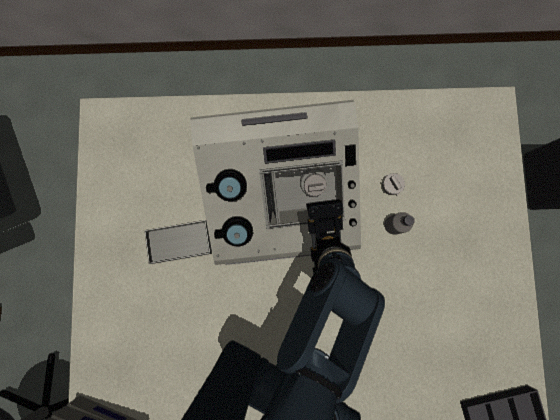

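```bash
python3 - <<'E'
from h import *
a=cv2.cvtColor(cv2.imread("pics/r_z.png"),cv2.COLOR_BGR2GRAY)
st(); print(bot.hand_in())
E
```

```text
t 19.2 deck uln [ -1.1 -24.1 197.4] rotvec rel R0 [ 0.1  0.  -1. ] F uln [ 0.1 -0.4 -0.6] M [-0.06  0.2  -0.03] open 0.39 J [-28.9  -2.3 114.2  23.1  45.  -47.9]
the job is handed in; nothing more can be done
None
```

I opened the filter bay, pressed the canister in and turned it a quarter turn clockwise. Then I let go, left the bay open and handed the job in at 19.2 s. I judged the lock from the turn angle only and did not measure whether the canister had sprung back to 5 mm.

- **Door:** I pushed it in at the fold hinge to about 0.70 rad, then pushed the front edge from the gap past the catch. The push force fell to about 0 N there. The last wrist picture puts the front edge at about 1.46 rad, against the catch's upper end at 1.44.
- **Canister:** I gripped the bar by its ends and pressed about 8.5 mm at about 13 N, then turned it 40°. I then re-gripped across the bar to keep the gripper clear of the line clamps, and turned it on to about 89°. It needs at least 81.4° to lock. After release, the wrist picture showed the bar lying left to right.
- **Other checks:** The top picture shows the bench items where they stood at the start. The wrist force read near zero with the gripper clear of everything. At the moments I read it, the wrist force stayed below 15 N. No check failed or disagreed.

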